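# Swing the bench magnifier over the bear figure

## Task

Swing the bench magnifier on its stiff arm until its round lens is centred above the little tan bear figure, and leave it there. The bear stays standing where it is.

Things in the scene. Friction and masses are not known exactly. Their poses are not given: they have to be found in the camera images.
- pivot (a point): Top of the magnifier's swivel, on its upright turning axis. The magnifier has a heavy grey round foot (92 mm across) that does not move on the table, a steel post, and one level white arm whose centre line is 170 mm above the table; this point is 190 mm above the table. The arm turns only about this upright axis, and it can turn at least 0.2 rad beyond any place it has to go. The swivel is stiff: about 4 N sideways at the red grip moves it, and it stays wherever it is left.
- grip (a point): Centre (half-way up) of the red upright grip on the magnifier's arm, a round peg 22 mm across and 50 mm tall, standing on the arm 120 mm out from the turning axis; this point is 201 mm above the table, the peg's foot 176 mm and its top 226 mm. It may be gripped across in any direction and swings with the arm.
- lens (a point): Centre of the magnifier's clear round lens in its white ring (108 mm over the ring, 14 mm thick, centre 170 mm above the table), on the line from the turning axis through the red grip, 230 mm from the turning axis (110 mm beyond the grip).
- bear_mid (a point): Middle (half-way up, 29 mm above the table) of the loose tan bear figure, 38 x 48 mm and 59 mm tall, standing upright on the table under the circle that the lens centre can sweep (within about 10 mm of it). A kraft-brown carton (34 x 46 x 56 mm) and a kraft tape roll (107 mm across, 25 mm high) stand under the same circle and are not meant. The lens passes freely above all three.
Things that resemble listed ones, but are neither listed nor needed, are in the scene too. Leave any black or yellow look-alike of the part that bears bear_mid alone.

How it is judged:
By the outcome, as a careful person would: the job done as asked, in the order asked, and still so for the second after the job is handed in, with the robot touching nothing.
It also fails if it takes over 40 s, if anything falls off the work surface, if the arm or the gripper's body presses on something with over 40 N, if the wrist force passes 120 N, or if a joint passes its speed limit or range.

## Robot

A 6-joint arm with a two-finger parallel gripper is mounted at the origin on the work surface; the furniture and walls round the work are solid. World frame = base frame: x ahead of the robot, y to its left, z up, the work surface at z = 0. Lengths are in m, angles in rad, forces in N, time in s.
With the tool pointing down it reaches from about 0.425 to 0.95 m from the base axis. Payload 3.5 kg.
Tool frame: the origin (TCP) lies on the centre line of the jaws, within the pads' length; the fingertips stand 17 mm ahead of it and the grasp point (between the pads) lies 2 mm behind it; z points along the fingers, y is the line along which they close (so a half turn about z gives the same grasp; the last joint's range is limited). The gripper opens to 85 mm and grips with 20 to 120 N. Pads are 22 mm wide; open, the fingers measure 114 mm over their backs; the gripper's body (76 mm by 85 mm) begins 54 mm behind the grasp point. The pads swing forward as they close: fully open they stand 13 mm farther back than shut.
Start: joints at [-1.458, 0.286, 1.577, -0, 1.279, -0.15], TCP at [0.175, -0.652, 0.208] pointing down, gripper open.
Joint ranges: [-2.77, 2.77], [-0.9, 2.22], [0.21, 2.48], [-1.53, 4.67], [0.24, 2.81], [-2.84, 2.84]. Speed limits (rad/s): [2.79, 2.79, 3.14, 3.14, 3.14, 3.14].

## Interface

Orientations are given as a unit quaternion [x, y, z, w].
In Python, from plant import ctrl gives the robot as it stands. The module is installed in compiled form; this text tells all that it offers.
- The arm moves only by the tool drive_tool, never from a script. Its argument "moves" is a list of rows, each a list of 3 entries, a list of its own where there are three numbers: the turn, a rotation vector about the tool's x, y, z in rad, then the shift along the tool's x, y, z in m, then the finger opening in m, from 0 to 0.0854. A call has 1 to 5 rows; each row shifts and turns the commanded pose from where the row before left it, along the tool's axes as they then stand; what a row does not reach is not made up. A row lasts 1/8 s, in which the tool goes at most 62.5 mm and 10.7 degrees, less where a joint would pass 70% of its speed; a pose out of reach is approached as far as the arm can. A call with a gripper value outside its range is refused whole. The fingers move at their own pace and stop on an object; "grip_force" is the grip in N (left out, the last holds). Time passes only in rows, so rows that do not move let the fingers close. It gives the time, the measured TCP pose, the force, the opening and the grip force at its end, in the units of the state.
- ctrl.get_state(): the state, without advancing time (a new reading comes with each control period).
- ctrl.read_camera(name): name is "scene" or "top" or "wrist"; returns a dict with "image" (384x512x3 uint8, red, green, blue), "fx", "fy", "cx", "cy" (pixels), "R" (3x3) and "t" (3): a world point X has camera coordinates R X + t. Camera axes: x right, y down, z forward; pixel columns grow to the right and rows downward; lengths in m; the calibration is good to about 2 mm. A picture is of the moment at which its call begins. There is no depth.
- ctrl.sign_off(): hands the job in; it is judged then, once.
The state is a dict: "time": time; "qpos": joint angles; "dq": joint speeds; "joint_efforts": joint torques, N m; "eef_pos": TCP position; "tcp_rot": TCP orientation; "contact_force": force on the tool from outside, world axes, zero at the start; "wrist_torque": the same for the moment, N m; "opening": opening from 0.0 (shut) to 1.0 (fully open); "finger_force": force on a finger pad.
Only numpy, scipy, OpenCV 4.12 (cv2) and the standard library are available. Lean on these libraries where they do the work, as an engineer would, in place of code of your own. Each camera call takes 0.05 s, during which the arm holds its last target. There are 200 camera calls.

## Working session

There is one attempt and no reset: what is moved stays moved. The work goes in short steps, Python scripts to look and compute and a tool call to move; the robot and the scene stay as the last step left them, time stands still between calls to the robot, and variables do not carry over. Pictures are saved under pics/ and viewed, at most 10 in all, crops included, and the job is handed in when it is done.

Besides the shell and the picture viewer there is one more tool, called after ">>>" by a JSON object that holds its "method" and its "body", one argument or row to a line. drive_tool: Moves the arm, as the interface text tells. Its arguments: {"type":"object","properties":{"moves":{"type":"array","items":{"type":"array"}},"grip_force":{"type":"number"}},"required":["moves"]}

```bash
mkdir -p pics
cat > h.py <<'E'
import numpy as np, cv2
from plant import ctrl
def cam(n,f=None):
    c=ctrl.read_camera(n)
    if f: cv2.imwrite('pics/'+f,cv2.cvtColor(c['image'],cv2.COLOR_RGB2BGR))
    return c
def ray(c,u,v,z):
    R=np.array(c['R']);t=np.array(c['t']);o=-R.T@t
    d=R.T@np.array([(u-c['cx'])/c['fx'],(v-c['cy'])/c['fy'],1])
    return o+d*(z-o[2])/d[2]
def proj(c,X):
    p=np.array(c['R'])@np.array(X)+np.array(c['t'])
    return c['fx']*p[0]/p[2]+c['cx'],c['fy']*p[1]/p[2]+c['cy']
E
python3 - <<'E'
from h import *
a=cam('scene');b=cam('top')
for n,c in(('s',a),('t',b)):
    cv2.imwrite(f'pics/{n}1.png',cv2.resize(cv2.cvtColor(c['image'],cv2.COLOR_RGB2BGR),(800,600),interpolation=cv2.INTER_CUBIC))
    R=np.array(c['R']);print(n,-R.T@np.array(c['t']),R.round(2).tolist(),c['fx'])
print(ctrl.get_state())
E
```

```text
s [-0.21758858 -0.22274942  0.50478259] [[0.48, -0.88, 0.01], [-0.37, -0.2, -0.91], [0.8, 0.43, -0.42]] 411.94554927817927
t [0.30638091 0.15433296 0.9861904 ] [[-0.01, -1.0, -0.0], [-0.98, 0.01, -0.21], [0.21, 0.0, -0.98]] 437.62834915604276
{'time': 0.1, 'qpos': array([-1.45798816e+00,  2.87108379e-01,  1.57803117e+00, -7.41564199e-06,
        1.27862570e+00, -1.50019342e-01]), 'dq': array([-7.35301494e-04, -2.23556255e-03, -3.54215165e-03, -2.88649314e-04,
        6.12515994e-04, -8.21101214e-05]), 'joint_efforts': array([ 1.64702335e-03, -4.07293904e+01, -2.93697739e+01, -5.17254148e-05,
        3.43678003e-03,  4.82065332e-06]), 'eef_pos': array([ 0.17531322, -0.65116336,  0.20706439]), 'tcp_rot': array([ 9.91376907e-01,  1.31036824e-01,  1.66611223e-05, -1.08617532e-03]), 'contact_force': array([-0.49562562,  0.10545298, -0.32612755]), 'wrist_torque': array([ 0.00060529, -0.0622489 ,  0.02321486]), 'finger_force': 0.0, 'opening': 0.9983861572186453}
```

View pics/s1.png

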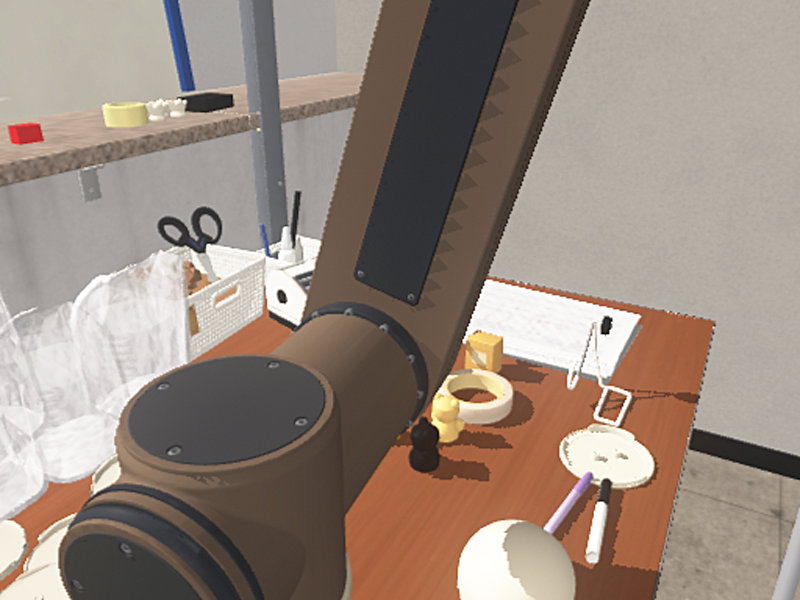

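View pics/t1.png

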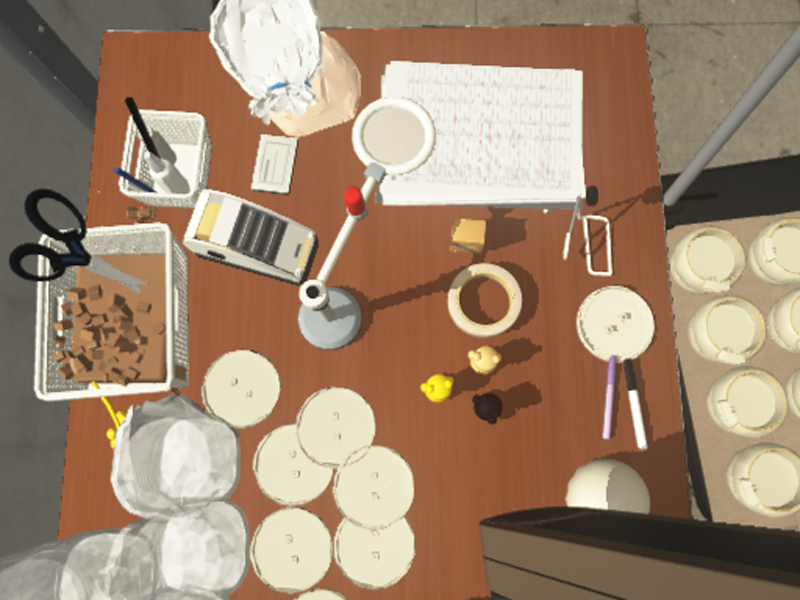

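The top view shows the pivot at (313,294), red grip at (354,202) and lens at (393,135) in the 800 px picture. The bear candidates are tan (485,359), yellow (437,387) and black (488,406). The tan one fits the description, and I'll confirm it in a crop along with its distance from the sweep circle.

Run:
```python
from h import *
c=cam('top');s=.64
im=cv2.cvtColor(c['image'],cv2.COLOR_RGB2BGR)
cv2.imwrite('pics/c1.png',cv2.resize(im[70:280,180:350],None,fx=2.8*1,fy=2.8,interpolation=cv2.INTER_CUBIC))
P=ray(c,313*s,292*s,.19);L=ray(c,393*s,135*s,.17);G=ray(c,354*s,202*s,.201)
print('P',P,'L',L,np.hypot(*(L-P)[:2]),'G',G,np.hypot(*(G-P)[:2]))
for n,u,v in(('tan',485,359),('yel',437,387),('blk',488,406)):
    X=ray(c,u*s,v*s,.03);print(n,X,np.hypot(*(X-P)[:2]),np.arctan2(*(X-P)[1::-1]))
print(np.arctan2(*(L-P)[1::-1]),np.arctan2(*(G-P)[1::-1]))
```

```text
P [0.48111733 0.27038249 0.19      ] L [0.6905294  0.17408706 0.17      ] 0.23049126875171017 G [0.58946015 0.22109848 0.201     ] 0.11902554468240088
tan [0.41701611 0.05089121 0.03      ] 0.22865998251950576 -1.8549385906127964
yel [0.37883603 0.11894259 0.03      ] 0.18274437892969242 -2.1648152625350905
blk [0.35186677 0.04900857 0.03      ] 0.2563437465969046 -2.0992608663148182
-0.43100423637726726 -0.4269125730939485
```

View pics/c1.png

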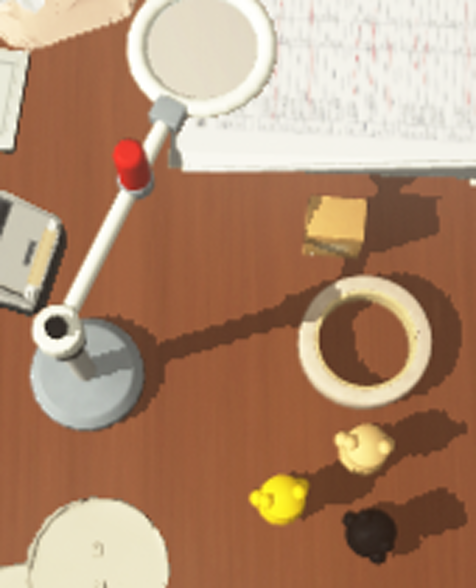

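The crop shows the tan bear at crop (365,447), clearly distinct from the yellow (280,497) and black (370,532) ones. It is also the only one on the lens circle, at radius 0.229. The lens has to swing from -0.43 to -1.855 rad. First I lift and turn the tool so that the fingers close along the tangent.

>>> {"method": "drive_tool", "body": {
  "moves": [
    [[0,0,-0.175],[0,0,-0.02],0.0854],
    [[0,0,-0.175],[0,0,-0.02],0.0854],
    [[0,0,-0.175],[0,0,-0.02],0.0854],
    [[0,0,-0.175],[0,0,-0.02],0.0854],
    [[0,0,-0.175],[0,0,0],0.0854]
  ],
  "grip_force": 40
}}

```text
time: 0.78
eef_pos: [0.1755, -0.6526, 0.2907]
tcp_rot: [0.841, 0.541, -0.001, 0.002]
contact_force: [0.3, -0.2, 0.8]
opening: 1.001
finger_force: 0.0
```

>>> {"method": "drive_tool", "body": {
  "moves": [
    [[0,0,-0.175],[0,0,0],0.0854],
    [[0,0,-0.175],[0,0,0],0.0854],
    [[0,0,-0.175],[0,0,0],0.0854],
    [[0,0,-0.175],[0,0,0],0.0854],
    [[0,0,-0.175],[0,0,0],0.0854]
  ]
}}

```text
time: 1.4
eef_pos: [0.1753, -0.6515, 0.2877]
tcp_rot: [0.532, 0.846, 0.0, -0.0]
contact_force: [0.5, -0.7, -0.2]
opening: 1.001
finger_force: 0.0
```

>>> {"method": "drive_tool", "body": {
  "moves": [
    [[0,0,-0.175],[0,0,0],0.0854],
    [[0,0,-0.175],[0,0,0],0.0854],
    [[0,0,-0.175],[0,0,0],0.0854],
    [[0,0,-0.175],[0,0,0],0.0854],
    [[0,0,0],[0,0,0],0.0854]
  ]
}}

```text
time: 2.02
eef_pos: [0.1754, -0.6516, 0.2878]
tcp_rot: [0.214, 0.977, 0.0, -0.0]
contact_force: [0.6, 0.8, -0.5]
opening: 1.0
finger_force: 0.0
```

```bash
cat >> h.py <<'E'
from scipy.spatial.transform import Rotation as Ro
def st():
    s=ctrl.get_state();R=Ro.from_quat(s['tcp_rot']).as_matrix()
    print('t',round(s['time'],2),'p',s['eef_pos'].round(4),'xaxis yaw',round(np.arctan2(R[1,0],R[0,0]),3),'q',s['qpos'].round(2),'F',s['contact_force'].round(1),'open',round(s['opening'],2),'z',R[:,2].round(3))
    return s['eef_pos'],R
E
python3 - <<'E'
from h import *
p,R=st()
for w in([.5,-.25,.287],[.589,.220,.287]):
    d=R.T@(np.array(w)-p);print(d.round(3),np.linalg.norm(d));p=np.array(w)
E
```

```text
t 2.02 p [ 0.1754 -0.6516  0.2878] xaxis yaw 2.711 q [-1.46  0.24  1.49  0.    1.41 -2.6 ] F [ 0.6  0.8 -0.5] open 1.0 z [-0.     0.001 -1.   ]
[-0.127  0.5    0.001] 0.5164017257318984
[0.115 0.464 0.   ] 0.47835238057315027
```

>>> {"method": "drive_tool", "body": {
  "moves": [
    [[0,0,0],[-0.0127,0.05,0],0.0854],
    [[0,0,0],[-0.0127,0.05,0],0.0854],
    [[0,0,0],[-0.0127,0.05,0],0.0854],
    [[0,0,0],[-0.0127,0.05,0],0.0854],
    [[0,0,0],[-0.0127,0.05,0],0.0854]
  ]
}}

```text
time: 2.65
eef_pos: [0.3379, -0.4494, 0.2882]
tcp_rot: [0.215, 0.977, 0.0, 0.0]
contact_force: [0.1, -0.8, 0.2]
opening: 1.0
finger_force: 0.0
```

>>> {"method": "drive_tool", "body": {
  "moves": [
    [[0,0,0],[-0.0127,0.05,0],0.0854],
    [[0,0,0],[-0.0127,0.05,0],0.0854],
    [[0,0,0],[-0.0127,0.05,0],0.0854],
    [[0,0,0],[-0.0127,0.05,0],0.0854],
    [[0,0,0],[-0.0127,0.05,0],0.0854]
  ]
}}

```text
time: 3.28
eef_pos: [0.4996, -0.2484, 0.2884]
tcp_rot: [0.214, 0.977, -0.0, 0.0]
contact_force: [0.4, -0.4, -0.4]
opening: 1.001
finger_force: 0.0
```

>>> {"method": "drive_tool", "body": {
  "moves": [
    [[0,0,0],[0.0115,0.0464,0],0.0854],
    [[0,0,0],[0.0115,0.0464,0],0.0854],
    [[0,0,0],[0.0115,0.0464,0],0.0854],
    [[0,0,0],[0.0115,0.0464,0],0.0854],
    [[0,0,0],[0.0115,0.0464,0],0.0854]
  ]
}}

```text
time: 3.9
eef_pos: [0.543, -0.0134, 0.2884]
tcp_rot: [0.214, 0.977, -0.0, 0.0]
contact_force: [0.0, 0.4, -0.1]
opening: 1.001
finger_force: 0.0
```

>>> {"method": "drive_tool", "body": {
  "moves": [
    [[0,0,0],[0.0115,0.0464,0],0.0854],
    [[0,0,0],[0.0115,0.0464,0],0.0854],
    [[0,0,0],[0.0115,0.0464,0],0.0854],
    [[0,0,0],[0.0115,0.0464,0],0.0854],
    [[0,0,0],[0.0115,0.0464,0],0.0854]
  ]
}}

```text
time: 4.53
eef_pos: [0.5871, 0.2215, 0.2882]
tcp_rot: [0.214, 0.977, -0.0, 0.0]
contact_force: [0.5, 0.0, 1.0]
opening: 1.001
finger_force: 0.0
```

>>> {"method": "drive_tool", "body": {
  "moves": [
    [[0,0,0],[0,0,0],0.0854],
    [[0,0,0],[0,0,0],0.0854]
  ]
}}

```text
time: 4.78
eef_pos: [0.5869, 0.2198, 0.288]
tcp_rot: [0.213, 0.977, -0.0, -0.0]
contact_force: [-0.4, 0.4, 0.5]
opening: 0.999
finger_force: 0.0
```

Run:
```python
from h import *
p,R=st()
print(R.T@(np.array([.589,.2205,.205])-p))
c=cam('wrist','w1.png')
print(proj(c,[.589,.2205,.226]),proj(c,[.589,.2205,.176]))
```

```text
t 4.78 p [0.5869 0.2198 0.288 ] xaxis yaw 2.712 q [ 0.2   0.13  1.61 -0.    1.4  -0.94] F [-0.4  0.4  0.5] open 1.0 z [-0.001 -0.001 -1.   ]
[-0.00162011  0.00160812  0.0829582 ]
(np.float64(254.5450888153827), np.float64(208.72540112797026)) (np.float64(254.1454633197042), np.float64(188.34789369052947))
```

View pics/w1.png

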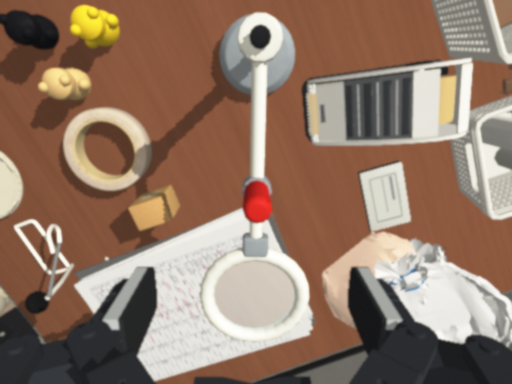

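The wrist view shows the peg top at (258,207), within about 4 px of the prediction (2 mm or less), so the fingers straddle it. I also see the pivot at (261,38) and the tan bear at (66,84). Descend and close.

>>> {"method": "drive_tool", "body": {
  "moves": [
    [[0,0,0],[-0.0015,0.002,0.025],0.0854],
    [[0,0,0],[0,0,0.025],0.0854],
    [[0,0,0],[0,0,0.02],0.0854],
    [[0,0,0],[0,0,0.012],0.0854],
    [[0,0,0],[0,0,0],0.05]
  ]
}}

```text
time: 5.45
eef_pos: [0.5889, 0.2207, 0.2053]
tcp_rot: [0.213, 0.977, -0.0, -0.001]
contact_force: [-0.9, 0.2, -1.0]
opening: 0.815
finger_force: 0.0
```

>>> {"method": "drive_tool", "body": {
  "moves": [
    [[0,0,0],[0,0,0],0.01],
    [[0,0,0],[0,0,0],0.01],
    [[0,0,0],[0,0,0],0.01],
    [[0,0,0],[0,0,0],0.01],
    [[0,0,0],[0,0,0],0.01]
  ]
}}

```text
time: 6.08
eef_pos: [0.5893, 0.2212, 0.2064]
tcp_rot: [0.213, 0.977, 0.0, 0.0]
contact_force: [-0.2, -0.2, 0.5]
opening: 0.123
finger_force: 0.0
```

Run:
```python
from h import *
p,R=st()
c=cam('wrist');t=cam('top');s=.64
# radius/pivot from grasped peg and top-view pivot
P=ray(t,313*s,292*s,.19);d=np.array(p-P)[:2];print('P',P,'r',np.hypot(*d),'ang',np.arctan2(d[1],d[0]))
Rm=R
# arc rows: 10 equal turns, frame-before-shift convention, assuming radius .12
N=10;dth=-1.425/N;r=.12
a0=np.array([-r,0]) # radial outward = -tool x
# tool yaw about tool z = -dth
w=-dth;Rz=np.array([[np.cos(w),-np.sin(w)],[np.sin(w),np.cos(w)]])
print('row turn',w,'shift before-turn frame',Rz@a0-a0,'after-turn frame',Rz.T@(Rz@a0-a0))
```

```text
t 6.08 p [0.5893 0.2212 0.2064] xaxis yaw 2.713 q [ 0.2   0.19  1.7   0.    1.26 -0.94] F [-0.2 -0.2  0.5] open 0.12 z [ 0.  0. -1.]
P [0.48111733 0.27038249 0.19      ] r 0.11886435631545882 ang -0.4267606861634885
row turn 0.14250000000000002 shift before-turn frame [ 0.00121631 -0.01704219] after-turn frame [-0.00121631 -0.01704219]
```

The opening is 10 mm with no finger force, so the peg is not between the pads. I'll look before moving.

Run:
```python
from h import *
c=cam('wrist');t=cam('top')
a=cv2.resize(t['image'][60:220,160:320],(560,560))[:, :400];b=cv2.resize(c['image'][:, 56:456],(400,384))
o=np.zeros((560,800,3),np.uint8);o[:, :400]=a;o[:384,400:]=b
cv2.imwrite('pics/m1.png',o[:,:,::-1])
```

```text
(no output)
```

View pics/m1.png

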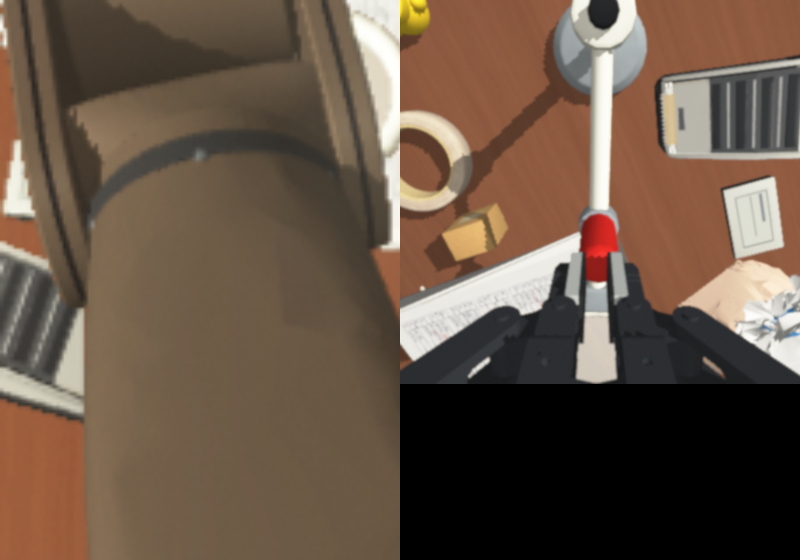

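Run:
```python
from h import *
p,R=st()
c=cam('wrist','w2.png')
Rc=np.array(c['R']);print('cam',-Rc.T@np.array(c['t']),'fwd in tool',(R.T@Rc[2]).round(3), 'pos in tool',R.T@(-Rc.T@np.array(c['t'])-p))
g=p[:2]
for n,z in(('tip',.189),('tcp',.206),('top',.226),('foot',.176)):
    print(n,'at tcp axis',np.round(proj(c,[*g,z]),1))
cv2.imwrite('pics/w2c.png',cv2.resize(c['image'][170:340,170:340,::-1],(600,600),interpolation=cv2.INTER_CUBIC))
```

```text
t 6.28 p [0.5893 0.2211 0.2063] xaxis yaw 2.713 q [ 0.2   0.19  1.7   0.    1.26 -0.94] F [0.6 0.4 1. ] open 0.11 z [-0.  0. -1.]
cam [0.51328847 0.25545951 0.37135553] fwd in tool [-0.326  0.001  0.945] pos in tool [ 0.08338374 -0.00038048 -0.16506978]
tip at tcp axis [252.4 232.6]
tcp at tcp axis [252.5 245.6]
top at tcp axis [252.6 264.2]
foot at tcp axis [252.4 224. ]
```

View pics/w2c.png

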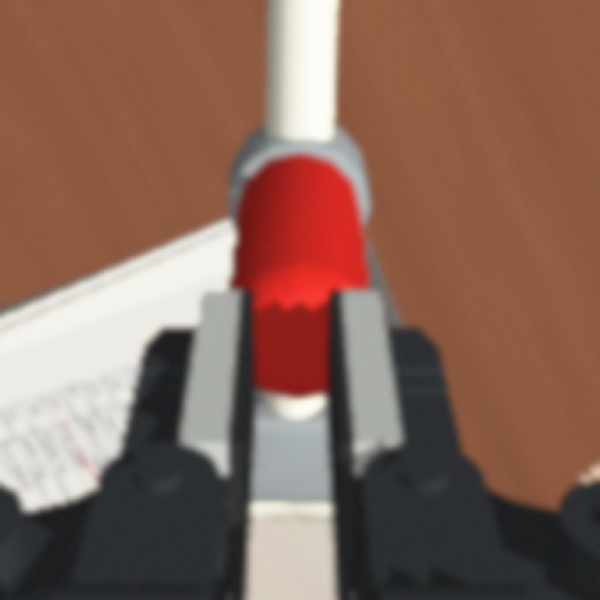

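The peg's top disc is centred at crop (290,330), exactly where it was predicted, but the pads sit in front of it at about (245..340, 290). The pads therefore closed above the peg's top, and the real fingertips are about 35 mm higher than assumed. Open, go lower while watching the force, and close again.

>>> {"method": "drive_tool", "body": {
  "moves": [
    [[0,0,0],[0,0,0],0.07],
    [[0,0,0],[0,0,0],0.07],
    [[0,0,0],[0,0,0],0.07],
    [[0,0,0],[0,0,0.006],0.07],
    [[0,0,0],[0,0,0.006],0.07]
  ]
}}

```text
time: 6.95
eef_pos: [0.5892, 0.2211, 0.1937]
tcp_rot: [0.213, 0.977, -0.0, -0.0]
contact_force: [-0.8, -0.4, -1.0]
opening: 0.82
finger_force: 0.0
```

>>> {"method": "drive_tool", "body": {
  "moves": [
    [[0,0,0],[0,0,0.006],0.07],
    [[0,0,0],[0,0,0.006],0.07],
    [[0,0,0],[0,0,0],0.04],
    [[0,0,0],[0,0,0],0.012],
    [[0,0,0],[0,0,0],0.012]
  ]
}}

```text
time: 7.58
eef_pos: [0.5897, 0.2215, 0.183]
tcp_rot: [0.213, 0.977, 0.001, 0.001]
contact_force: [0.8, 0.5, -0.5]
opening: 0.232
finger_force: 39.1
```

>>> {"method": "drive_tool", "body": {
  "moves": [
    [[0,0,0],[0,0,0],0.012],
    [[0,0,0],[0,0,0],0.012],
    [[0,0,0],[0,0,0],0.012]
  ]
}}

```text
time: 7.95
eef_pos: [0.5897, 0.2215, 0.183]
tcp_rot: [0.213, 0.977, 0.001, 0.001]
contact_force: [0.7, 1.8, 2.8]
opening: 0.236
finger_force: 39.2
```

Run:
```python
from h import *
p,R=st()
c=cam('wrist')
cv2.imwrite('pics/w3c.png',cv2.resize(c['image'][170:340,170:340,::-1],(500,500),interpolation=cv2.INTER_CUBIC))
```

```text
t 7.95 p [0.5897 0.2215 0.183 ] xaxis yaw 2.713 q [ 0.2   0.21  1.72  0.    1.21 -0.94] F [0.7 1.8 2.8] open 0.24 z [ 0.001  0.001 -1.   ]
```

View pics/w3c.png

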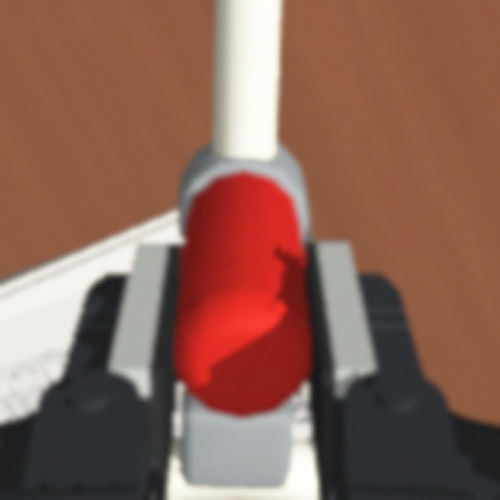

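The peg is now gripped (20 mm opening, 39 N, pads on both sides of it). Start the swing along the arc.

>>> {"method": "drive_tool", "body": {
  "moves": [
    [[0,0,0.095],[0.0005,-0.0114,0],0.012],
    [[0,0,0.095],[0.0005,-0.0114,0],0.012],
    [[0,0,0.095],[0.0005,-0.0114,0],0.012],
    [[0,0,0.095],[0.0005,-0.0114,0],0.012]
  ]
}}

```text
time: 8.5
eef_pos: [0.5629, 0.1858, 0.183]
tcp_rot: [0.395, 0.919, 0.002, -0.001]
contact_force: [-1.1, 6.5, 3.2]
opening: 0.232
finger_force: 39.8
```

Run:
```python
from h import *
p,R=st()
P=np.array([.4811,.2704]);d=p[:2]-P;print(np.hypot(*d),np.arctan2(d[1],d[0]))
```

```text
t 8.5 p [0.5629 0.1858 0.183 ] xaxis yaw 2.33 q [ 0.15  0.13  1.81  0.    1.2  -0.61] F [-1.1  6.5  3.2] open 0.23 z [ 0.001  0.004 -1.   ]
0.11767932159320975 -0.8022398564556931
```

>>> {"method": "drive_tool", "body": {
  "moves": [
    [[0,0,0.095],[0.0005,-0.0114,0],0.012],
    [[0,0,0.095],[0.0005,-0.0114,0],0.012],
    [[0,0,0.095],[0.0005,-0.0114,0],0.012],
    [[0,0,0.095],[0.0005,-0.0114,0],0.012],
    [[0,0,0.095],[0.0005,-0.0114,0],0.012]
  ]
}}

```text
time: 9.12
eef_pos: [0.5141, 0.1593, 0.183]
tcp_rot: [0.6, 0.8, 0.004, -0.002]
contact_force: [0.7, 14.2, 2.3]
opening: 0.237
finger_force: 39.7
```

>>> {"method": "drive_tool", "body": {
  "moves": [
    [[0,0,0.095],[0.0005,-0.0114,0],0.012],
    [[0,0,0.095],[0.0005,-0.0114,0],0.012],
    [[0,0,0.095],[0.0005,-0.0114,0],0.012],
    [[0,0,0.095],[0.0005,-0.0114,0],0.012],
    [[0,0,0],[0,0,0],0.012]
  ]
}}

```text
time: 9.75
eef_pos: [0.4687, 0.1562, 0.183]
tcp_rot: [0.74, 0.673, 0.005, -0.004]
contact_force: [0.6, 16.1, 1.5]
opening: 0.236
finger_force: 39.7
```

Run:
```python
from h import *
p,R=st()
P=np.array([.4811,.2704]);d=p[:2]-P;print(np.hypot(*d),np.arctan2(d[1],d[0]))
c=cam('top')
cv2.imwrite('pics/t2.png',cv2.resize(c['image'][140:300,170:380,::-1],(788,600),interpolation=cv2.INTER_CUBIC))
```

```text
t 9.75 p [0.4687 0.1562 0.183 ] xaxis yaw 1.476 q [ 0.11 -0.1   2.04  0.01  1.2   0.2 ] F [ 0.6 16.1  1.5] open 0.24 z [ 0.002  0.013 -1.   ]
0.11486307378796412 -1.6786349907477314
```

View pics/t2.png

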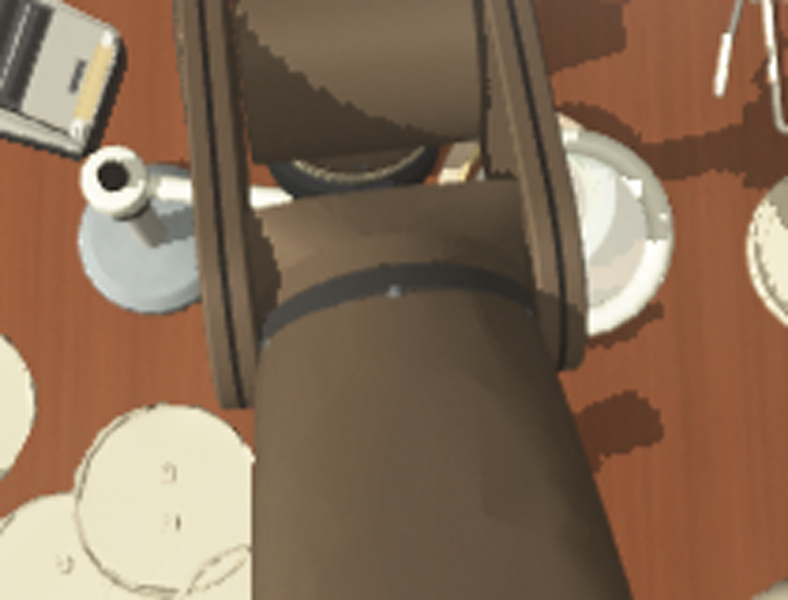

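The top view is mostly hidden by the robot arm. The pivot is at crop (112,175), and the lens ring's right edge is at x=672 with its centre row near 230, so the lens centre is at about (573,230).

Run:
```python
from h import *
from scipy.optimize import least_squares
c=cam('top');k=.26667
P=ray(c,170+112*k,140+175*k,.19);L=ray(c,170+573*k,140+230*k,.17);d=L-P
print('P',P,'L',L,np.hypot(*d[:2]),np.arctan2(d[1],d[0]))
pts=np.array([[.5897,.2215],[.5629,.1858],[.5141,.1593],[.4687,.1562]])
print(least_squares(lambda x:np.hypot(*(pts-x).T)-.12,[.48,.27]).x)
f=least_squares(lambda x:np.hypot(*(pts-x[:2]).T)-x[2],[.48,.27,.12]);print(f.x,f.fun)
p,R=st()
```

```text
P [0.48153387 0.27123363 0.19      ] L [0.45450195 0.04067573 0.17      ] 0.23213717177173382 -1.6875091690151904
[0.48261092 0.27522273]
[0.48361111 0.27336823 0.1181016 ] [-1.19523924e-05  2.93522249e-05 -2.90271667e-05  1.16273344e-05]
t 9.85 p [0.4687 0.1562 0.183 ] xaxis yaw 1.476 q [ 0.11 -0.1   2.04  0.01  1.2   0.2 ] F [ 0.2 16.4  1.1] open 0.23 z [ 0.001  0.013 -1.   ]
```

>>> {"method": "drive_tool", "body": {
  "moves": [
    [[0,0,0.06],[0.002,-0.007,0],0.012],
    [[0,0,0.06],[0.002,-0.007,0],0.012],
    [[0,0,0.057],[0.001,-0.0067,0],0.012],
    [[0,0,0],[0,0,0],0.012],
    [[0,0,0],[0,0,0],0.012]
  ]
}}

```text
time: 10.48
eef_pos: [0.4496, 0.16, 0.1829]
tcp_rot: [0.796, 0.606, 0.001, -0.001]
contact_force: [-0.1, 6.1, 2.8]
opening: 0.236
finger_force: 40.1
```

Run:
```python
from h import *
p,R=st()
d=p[:2]-np.array([.4836,.2734]);print(np.hypot(*d),np.arctan2(d[1],d[0]))
c=cam('wrist');b=cam('top')
P=np.array([.4815,.2712])
for a in(-1.8,-1.855):
    L=[P[0]+.23*np.cos(a),P[1]+.23*np.sin(a),.17]; print('w',np.round(proj(c,L),1),'t',np.round(proj(b,L),1))
print('bear w',proj(c,[.417,.0509,.03]),'P w',proj(c,[*P,.19]))
cv2.imwrite('pics/m2.png',np.hstack([cv2.resize(c['image'],(400,300)),cv2.resize(b['image'],(400,300))])[:,:,::-1])
np.save('b.npy',b['image'])
```

```text
t 10.47 p [0.4496 0.16   0.1829] xaxis yaw 1.301 q [ 0.13 -0.14  2.07  0.    1.2   0.4 ] F [-0.1  6.1  2.8] open 0.24 z [ 0.001  0.003 -1.   ]
0.11835454986936615 -1.8620719472070009
w [265.9 387.1] t [319.9 214.6]
w [247.6 387.3] t [318.4 221.1]
bear w (np.float64(249.13193033967354), np.float64(277.17263485939634)) P w (np.float64(253.02609335525602), np.float64(2.201320979505482))
```

View pics/m2.png

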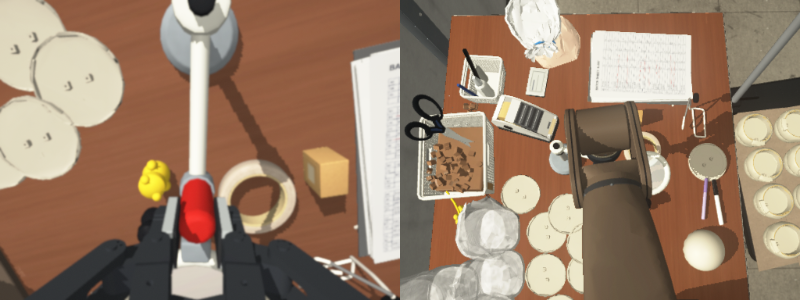

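The wrist half shows the peg held at (197,205) and the arm pointing straight out. The bear is hidden behind the gripper, and the top view is covered by the robot. Release, rise clear, back off and check.

>>> {"method": "drive_tool", "body": {
  "moves": [
    [[0,0,0],[0,0,0],0.04],
    [[0,0,0],[0,0,0],0.06],
    [[0,0,0],[0,0,0],0.06],
    [[0,0,0],[0,0,-0.02],0.06],
    [[0,0,0],[0,0,-0.03],0.06]
  ]
}}

```text
time: 11.2
eef_pos: [0.4484, 0.1586, 0.2314]
tcp_rot: [0.796, 0.605, -0.002, -0.001]
contact_force: [0.5, -1.0, -0.1]
opening: 0.703
finger_force: 0.0
```

>>> {"method": "drive_tool", "body": {
  "moves": [
    [[0,0,0],[0,0,-0.04],0.06],
    [[0,0,0],[0,0,-0.03],0.06],
    [[0,0,0],[-0.0485,0.0187,0],0.06],
    [[0,0,0],[-0.0485,0.0187,0],0.06],
    [[0,0,0],[-0.0485,0.0187,0],0.06]
  ]
}}

```text
time: 11.82
eef_pos: [0.4644, 0.0023, 0.3023]
tcp_rot: [0.796, 0.606, -0.0, 0.0]
contact_force: [0.6, -0.2, 0.3]
opening: 0.701
finger_force: 0.0
```

>>> {"method": "drive_tool", "body": {
  "moves": [
    [[0,0,0],[-0.0485,0.0187,0],0.06],
    [[0,0,0],[-0.0485,0.0187,0],0.06],
    [[0,0,0],[-0.0485,0.0187,0],0.06],
    [[0,0,0],[-0.045,0.017,0],0.06],
    [[0,0,0],[-0.045,0.017,0],0.06]
  ]
}}

```text
time: 12.45
eef_pos: [0.4882, -0.249, 0.302]
tcp_rot: [0.796, 0.605, -0.0, -0.0]
contact_force: [-0.7, 0.6, 0.6]
opening: 0.702
finger_force: 0.0
```

Run:
```python
from h import *
p,R=st()
b=cam('top');w=cam('wrist')
np.savez('c.npz',**{k:b[k] for k in('R','t','fx','fy','cx','cy')})
A=cv2.resize(b['image'][140:260,190:350],(800,600),interpolation=cv2.INTER_CUBIC)
W=cv2.resize(w['image'],(200,150));A[450:,600:]=W
cv2.imwrite('pics/t3.png',A[:,:,::-1])
P=np.array([.4815,.2712])
for a in(-1.80,-1.855):
    L=[P[0]+.23*np.cos(a),P[1]+.23*np.sin(a),.17];u,v=proj(b,L);print((u-190)*5,(v-140)*5)
```

```text
t 12.45 p [ 0.4882 -0.249   0.302 ] xaxis yaw 1.3 q [-0.66 -0.05  1.78 -0.    1.42 -0.39] F [-0.7  0.6  0.6] open 0.7 z [-0.001  0.    -1.   ]
649.3642344920403 372.8885824492379
642.0867469132568 405.26452698983974
```

View pics/t3.png

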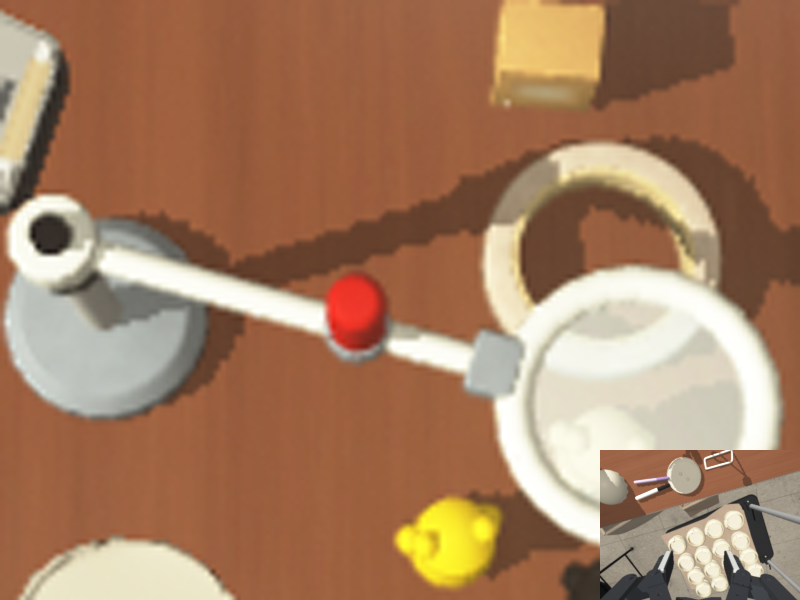

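The top crop shows the lens ring spanning x 495–780 with its top at y=266, so its centre is at about (638,408). The bear is visible through the lens at (602,450), unmoved. The target for the lens was (642,405). I'll check the numbers.

Run:
```python
from h import *
b=dict(np.load('c.npz'))
L=ray(b,190+638/5,140+408/5,.17);P=ray(b,190+52/5,140+236/5,.19);G=ray(b,190+356/5,140+(300)/5,.22)
for z in(.03,.045):
    B=ray(b,190+602/5,140+450/5,z);d=B-P;print(z,'B',B,'L-B',(L-B)[:2],'ang',np.arctan2(d[1],d[0]))
d=L-P;print('P',P,'L ang',np.arctan2(d[1],d[0]),np.hypot(*d[:2]))
d=G-P;print('G ang',np.arctan2(d[1],d[0]),np.hypot(*d[:2]))
```

```text
0.03 B [0.41648939 0.0509095  0.03      ] L-B [-0.00049372  0.00108961] ang -1.8547984293561095
0.045 B [0.41476209 0.05253193 0.045     ] L-B [ 0.00123358 -0.00053282] ang -1.864089217870951
P [0.48050531 0.27022297 0.19      ] L ang -1.8582228186703036 0.2275591003203877
G ang -1.8406532872286188 0.11730675386353569
```

The lens is centred within about 1–2 mm and the robot is clear. Handing in.

```bash
python3 -c "
from plant import ctrl
print(ctrl.sign_off())"
```

```text
the job is handed in; nothing more can be done
None
```

The magnifier's lens is centred above the tan bear to within about 2 mm by the last top-camera view; the bear did not move, the robot is clear, and the job was handed in at about 12.5 s.

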